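# Pack the tea jar and make it ready to carry

### The arm

A 7-joint arm with a two-finger parallel gripper is mounted at the origin on the work surface. World frame = base frame: x ahead of the robot, y to its left, z up, the work surface at z = 0. Lengths are in m, angles in rad, forces in N, time in s.
With the tool pointing down it reaches from about 0.4 to 0.925 m from the base axis. Payload 5.6 kg.
Tool frame: the origin (TCP) lies midway between the tips of the shut fingers; the grasp point (between the pads) lies 19 mm behind it; z points along the fingers, y is the line along which they close (so a half turn about z gives the same grasp; the last joint's range is limited). The gripper opens to 85 mm and grips with 20 to 120 N. Pads are 22 mm wide; open, the fingers measure 114 mm over their backs; the gripper's body (76 mm by 85 mm) begins 54 mm behind the grasp point. The pads swing forward as they close: fully open they stand 13 mm farther back than shut.
Start: joints at [-0.043, 0.468, -0.012, 1.603, 0.006, 1.071, -0.056], TCP at [0.65, -0, 0.231] pointing down, gripper open.
Joint ranges: [-2.53, 2.53], [-0.31, 2.02], [-1.57, 1.55], [0.28, 2.44], [-1.29, 4.43], [0.15, 1.84], [-2.92, 2.92]. Speed limits (rad/s): [2.57, 2.57, 3.14, 3.14, 3.14, 3.14, 3.14].

### API

Orientations are given as a 3x3 rotation matrix whose columns are the frame's x, y, z axes.
In Python, from workcell import arm gives the robot as it stands.
- The arm moves only by the tool jog_arm, never from a script. Its arguments are lists of equal length, an entry for each row: "rot": the turn, a rotation vector about the tool's x, y, z in rad, a list of three; "delta_pos": the shift along the tool's x, y, z in mm, a list of three; "fingers": the finger opening in mm, from 0 to 85.4. A call has 1 to 12 rows; each row is the pose to reach, as a shift and turn from the pose commanded when the call began, along the tool's axes at that moment; what a row does not reach only later rows make up. A row lasts 1/10 s, in which the tool goes at most 50 mm and 8.59 degrees, less where a joint would pass 70% of its speed; a pose out of reach is approached as far as the arm can. A call with a gripper value outside its range is refused whole. The fingers move at their own pace and stop on an object; "newtons" is the grip in N (left out, the last holds). Time passes only in rows, so rows that repeat a pose let the fingers close. It gives the time, the measured TCP pose, the force, the opening and the grip force at its end, in the units of the state.
- arm.get_obs(): the state, without advancing time (a new reading comes with each control period).
- arm.grab_frame(name): name is "scene" or "side" or "wrist"; returns a dict with "color" (420x560x3 uint8, red, green, blue), "depth" (420x560 float32, m along the optical axis (not along the pixel's ray), 0 where there is no reading), "fx", "fy", "cx", "cy" (pixels), "dist" ([k1, k2, p1, p2, k3] as OpenCV has them; the pictures are not rectified), "camera_from_world" (4x4, takes a point from world to camera coordinates); the wrist camera has in their place "tool_from_camera" (4x4, takes a point from camera to tool coordinates, whose origin is the TCP and whose axes are the flange's). Camera axes: x right, y down, z forward; pixel columns grow to the right and rows downward; lengths in m; the calibration is good to about 2 mm. A picture is of the moment at which its call begins: read the wrist's pose just before it.
- arm.sign_off(): hands the job in; it is judged then, once.
Trained networks look in the newest picture that a camera, given by its name, has taken for a name from the list of things; names that differ only in an ending like _2 or _b are one class to them, and where a whole thing is asked for, a point or a joint stands for the part that bears it (a point fixed in the world has none). Each returns a list of dicts, best first, with "score" (0 to 1); they miss things now and then, are a little off and sometimes report something else, mostly with a low value. They report only what shows in the picture. A call takes as long as a camera call. They do not tell look-alikes from the thing itself.
- arm.search_frame(camera, query): "xyz" ([x, y, z] in m, in the coordinates of the camera as it stood for that picture, good to about 4 mm: the middle of the surface that is visible of it).
- arm.place_of(camera, query): "xyz" ([x, y, z] in m, in the coordinates of the camera as it stood for that picture, good to about 4 mm: a listed point, or the origin of a listed thing).
The state is a dict: "time": time; "joint_positions": joint angles; "dq": joint speeds; "joint_torque": joint torques, N m; "ee_pos": TCP position; "orientation": TCP orientation; "wrist_force": force on the tool from outside, world axes, zero at the start; "torque": the same for the moment, N m; "finger_gap": finger opening in m; "gripper_force": force on a finger pad.
Only numpy, scipy, OpenCV 4.12 (cv2) and the standard library are available. Lean on these libraries where they do the work, as an engineer would, in place of code of your own. Each camera call takes 0.05 s, during which the arm holds its last target. There are 200 camera calls.

### The job

Put every wrapped tea cake that is lying out into the jar, then close the jar with its screw lid: set the lid level on the mouth, turn it back (anticlockwise) until it drops into the thread start, then tighten it clockwise until it stops, fully down. Finally swing the carry handle up until it clicks home upright over the lid and let go. Do not disturb the teacup, the lidded bowl or the mandarin.

Things in the scene. Friction and masses are not known exactly. Their poses are not given: they have to be found in the camera images.
- jar_mouth (a point): Centre of the squat stoneware jar's open mouth, level with its rim, 100 mm above the table; z up, x and y arbitrary. Opening 66 mm across, inner floor 82 mm below the rim, body 98 mm across. The jar is fixed to its carrier. Its neck has a three-start right-hand thread (starts 120 degrees apart); where the starts lie differs each time and is not given.
- lid_grip (a point): Centre of the light wooden grip bar on the round screw lid; z is the lid's axis (up), x runs along the bar. Bar 54 mm long (x), 14 mm wide (y), 24 mm high, on the lid's flat top, 12 mm below this point. Height above jar_mouth: lid resting on top of the threads 27 to 35 mm, dropped into the thread start 23 to 24 mm, fully tight 18 to 19 mm.
- handle_bar (a point): Middle of the round light wooden bar (14 mm thick, 100 mm long, between two thin brass arms 134 mm apart) of the carry handle. y runs along the bar, horizontally. It starts lying low beside the jar, on the side away from the robot.
- handle_hinge (a point): Middle of the handle's hinge axis, 50 mm above the table on the jar's axis, on the carrier (wooden base 150 x 156 x 12 mm, fixed). x points level to the side where the handle lies at joint value 0, y along the hinge. At joint value q the bar's middle is 115 cos q mm along x and 115 sin q mm above this point.
- handle (a joint): Angle of the carry handle: 0 lying level, grows as it is swung up, 1.57 upright over the jar, which is the end stop. Spring detent: up to 1.3 rad it resists (let go there, the handle falls back to 0), beyond that it snaps the handle to 1.57 and holds it. About 4 N at the bar moves it.
- teacup: Bystander: small white cup, 68 mm across, 45 mm high; origin under its centre.
- gaiwan: Bystander: lidded bowl with a knob, 90 mm across, 72 mm high; origin under its centre.
- mandarin: Bystander: orange mandarin, 62 mm across, 46 mm high; origin under its centre.
- cake1_center (a point): Centre of a paper-wrapped pressed tea cake: upright round puck with a red band, 30 mm across, 16 mm high, 25 g; starts standing on a yellow mat 3 mm thick to one side of the jar. May be absent (None).
- cake2_center (a point): Centre of a paper-wrapped pressed tea cake: upright round puck with a green band, 30 mm across, 16 mm high, 25 g; starts standing on a yellow mat 3 mm thick to one side of the jar. May be absent (None).
- cake3_center (a point): Centre of a paper-wrapped pressed tea cake: upright round puck with a blue band, 30 mm across, 16 mm high, 25 g; starts standing on a yellow mat 3 mm thick to one side of the jar. May be absent (None).
- cake4_center (a point): Centre of a paper-wrapped pressed tea cake: upright round puck with a brown band, 30 mm across, 16 mm high, 25 g; starts standing on a yellow mat 3 mm thick to one side of the jar. May be absent (None).
- cake5_center (a point): Centre of a paper-wrapped pressed tea cake: upright round puck with a yellow band, 30 mm across, 16 mm high, 25 g; starts standing on a yellow mat 3 mm thick to one side of the jar. May be absent (None).
- lid: The lid (101 mm across, 0.13 kg, starts upright on a 4 mm cork pad); origin at its skirt's lower edge, 41 mm below lid_grip, same axes. Centre it on the mouth within 3 mm to let it down. Turned anticlockwise it drops within a third of a turn and goes no farther; then 70 to 105 degrees clockwise tighten it to a hard stop. Its own weight and under 0.3 N m suffice.
Not all that is in view belongs to the job. Leave any pink look-alike of the part that bears cake4_center alone. Leave any white look-alike of the part that bears handle_bar alone.

How it is judged:
By the outcome, as a careful person would: the job done as asked, in the order asked, and still so for the second after the job is handed in, with the robot touching nothing.
Of cake1, cake2, cake3, cake4, cake5 only 3 to 5 are there at a start; the rules pass over those that are not, and their reading is None.
At some moment in a run one of cake1, cake2, cake3, cake4, cake5 may be knocked a few centimetres aside while the robot is not near it.
Once in a run the grip may slacken for a moment while it holds something.
It also fails if it takes over 210 s, if anything falls off the work surface, if the arm or the gripper's body presses on something with over 40 N, if the wrist force passes 120 N, or if a joint passes its speed limit or range.

## Working session

There is one attempt and no reset: what is moved stays moved. The work goes in short steps, Python scripts to look and compute and a tool call to move; the robot and the scene stay as the last step left them, time stands still between calls to the robot, and variables do not carry over. Pictures are saved under pics/ and viewed, at most 14 in all, crops included, and the job is handed in when it is done.

Besides the shell and the picture viewer there is one more tool, called after "Request:" as a command line: name --argument value ..., lists and objects as JSON in quotes. jog_arm: Moves the arm, as the interface text tells. Its arguments: {"type":"object","properties":{"rot":{"type":"array","items":{"type":"array","items":{"type":"number"}}},"delta_pos":{"type":"array","items":{"type":"array","items":{"type":"number"}}},"fingers":{"type":"array","items":{"type":"number"}},"newtons":{"type":"number"}},"required":["rot","delta_pos","fingers"]}

```bash
ls; mkdir -p pics
cat > h.py <<'E'
import numpy as np, cv2
from workcell import arm
def frame(cam):
    o=arm.get_obs(); f=arm.grab_frame(cam)
    if cam=='wrist':
        T=np.eye(4);T[:3,:3]=np.array(o['orientation']).reshape(3,3);T[:3,3]=o['ee_pos']
        W=T@np.array(f['tool_from_camera'])
    else: W=np.linalg.inv(np.array(f['camera_from_world']))
    f['W']=W; return f
def save(f,n): cv2.imwrite('pics/'+n,f['color'][:,:,::-1])
def tw(f,p): return (f['W']@np.r_[p,1])[:3]
def pix(f,u,v,d=None):
    K=np.array([[f['fx'],0,f['cx']],[0,f['fy'],f['cy']],[0,0,1]])
    n=cv2.undistortPoints(np.array([[[u,v]]],float),K,np.array(f['dist']))[0,0]
    if d is None: d=f['depth'][int(v),int(u)]
    return tw(f,np.r_[n*d,d])
def cloud(f):
    K=np.array([[f['fx'],0,f['cx']],[0,f['fy'],f['cy']],[0,0,1]])
    h,w=f['depth'].shape; u,v=np.meshgrid(np.arange(w),np.arange(h))
    n=cv2.undistortPoints(np.stack([u,v],-1).reshape(-1,1,2).astype(float),K,np.array(f['dist'])).reshape(h,w,2)
    d=f['depth'][...,None]; p=np.concatenate([n*d,d],-1)
    return p@f['W'][:3,:3].T+f['W'][:3,3]
def proj(f,P):
    K=np.array([[f['fx'],0,f['cx']],[0,f['fy'],f['cy']],[0,0,1]])
    V=np.linalg.inv(f['W']); return cv2.projectPoints(np.array([P],float),cv2.Rodrigues(V[:3,:3])[0],V[:3,3],K,np.array(f['dist']))[0].ravel()
def look(cam,names,f,thr=.3):
    for n in names:
        for r in arm.place_of(cam,n)[:3]:
            if r['score']>thr:
                P=tw(f,r['xyz']); print(cam,n,round(r['score'],2),(P*1000).round(),proj(f,P).round())
E
cat > a.py <<'E'
from h import *
o=arm.get_obs();print(o['ee_pos'],o['orientation'],o['finger_gap'],o['wrist_force'])
N=['jar_mouth','lid_grip','handle_bar','teacup','gaiwan','mandarin']+[f'cake{i}_center' for i in range(1,6)]
for c in ['scene','side']:
    f=frame(c); save(f,c+'0.png'); look(c,N,f)
    print(f['W'].round(3))
E
python3 a.py
```

```text
pics
[ 6.49434134e-01 -7.07727330e-05  2.30342171e-01] [[ 2.35923969e-05  9.99998413e-01 -1.78116182e-03]
 [ 9.99999991e-01 -2.38227534e-05 -1.29308250e-04]
 [-1.29350477e-04 -1.78115876e-03 -9.99998405e-01]] 0.08562453252015541 [-0.02373156 -0.91854867 -0.66542735]
scene jar_mouth 0.96 [478.  38. 102.] [271. 194.]
scene lid_grip 0.74 [512. 290.  44.] [339. 187.]
scene handle_bar 0.96 [589.  49.  51.] [304. 226.]
scene handle_bar 0.66 [368. 276.  55.] [301. 169.]
scene teacup 0.82 [760. 198.   1.] [389. 246.]
scene gaiwan 0.82 [ 753. -176.    6.] [288. 314.]
scene mandarin 0.94 [798.  33.  -1.] [363. 282.]
scene cake1_center 0.41 [ 473. -323.   13.] [156. 280.]
scene cake2_center 0.67 [ 589. -324.   12.] [185. 306.]
scene cake3_center 0.63 [ 472. -244.   11.] [184. 266.]
scene cake4_center 0.68 [ 565. -142.   13.] [242. 265.]
scene cake4_center 0.5 [ 587. -239.    9.] [216. 289.]
scene cake5_center 0.71 [ 531. -290.   12.] [182. 286.]
scene cake5_center 0.39 [590.  49.  50.] [304. 226.]
[[ 0.701  0.38  -0.604  1.252]
 [ 0.713 -0.357  0.603 -0.715]
 [ 0.014 -0.853 -0.522  0.716]
 [ 0.     0.     0.     1.   ]]
side jar_mouth 0.92 [482.  38. 102.] [256. 219.]
side lid_grip 0.66 [514. 296.  46.] [218. 194.]
side handle_bar 0.83 [373. 283.  51.] [170. 208.]
side handle_bar 0.74 [598.  49.  51.] [296. 223.]
side teacup 0.56 [759. 201.  -2.] [311. 201.]
side gaiwan 0.61 [ 756. -176.    3.] [410. 264.]
side mandarin 0.55 [793.  34.  -1.] [359. 222.]
side cake1_center 0.6 [ 479. -326.   14.] [367. 355.]
side cake2_center 0.57 [ 588. -326.   12.] [410. 330.]
side cake3_center 0.57 [ 471. -241.   17.] [332. 327.]
side cake4_center 0.76 [ 588. -237.   10.] [376. 304.]
side cake4_center 0.71 [ 566. -141.    9.] [336. 283.]
side cake5_center 0.7 [ 533. -288.   16.] [374. 328.]
[[ 0.829 -0.26   0.494  0.065]
 [-0.559 -0.404  0.725 -0.674]
 [ 0.011 -0.877 -0.48   0.574]
 [ 0.     0.     0.     1.   ]]
```

View pics/scene0.png

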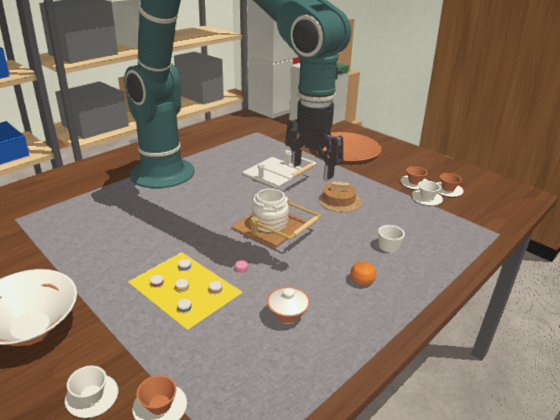

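View pics/side0.png

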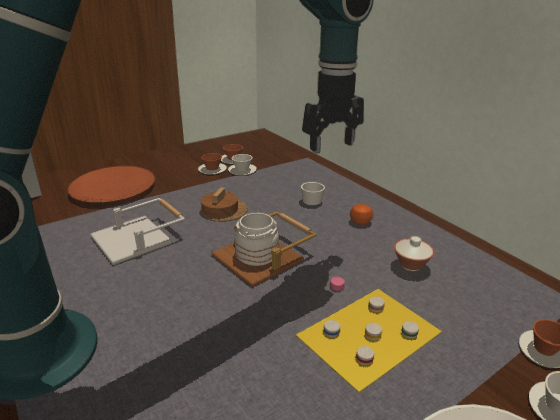

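The pictures show five cakes on the yellow mat (scene px (157,281), (185,265), (182,285), (215,287), (185,305)) and the pink look-alike off the mat at (241,266). The jar is at (270,205) with its handle towards +x, the lid is at (339,190), and the white decoy handle is at (280,170). The network positions agree with this, so I'm going above the mat.

Request:
jog_arm --rot '[[0,0,0],[0,0,0],[0,0,0],[0,0,0],[0,0,0],[0,0,0],[0,0,0],[0,0,0],[0,0,0],[0,0,0]]' --delta_pos '[[-285,-118,-40],[-285,-118,-40],[-285,-118,-40],[-285,-118,-40],[-285,-118,-40],[-285,-118,-40],[-285,-118,-40],[-285,-118,-40],[-285,-118,-40],[-285,-118,-40]]' --fingers '[50,50,50,50,50,50,50,50,50,50]' --newtons 30

```text
time: 2.2
ee_pos: [0.5331, -0.2825, 0.2709]
orientation: [[-0.004, 1.0, -0.0], [1.0, 0.004, 0.001], [0.001, -0.0, -1.0]]
wrist_force: [-0.3, -0.3, 0.5]
finger_gap: 0.0499
gripper_force: 0.0
```

```bash
cat > b.py <<'E'
from h import *
import sys
C=[f'cake{i}_center' for i in range(1,6)]
o=arm.get_obs();print(o['time'],o['ee_pos'],o['finger_gap'])
f=frame('wrist'); save(f,sys.argv[1]+'.png'); look('wrist',C,f)
E
python3 b.py w1; python3 -c "
from h import *
o=arm.get_obs();f=frame('wrist');print(np.array(f['tool_from_camera']).round(3));P=cloud(f)
m=(P[...,2]>.012)&(P[...,2]<.03)&(f['depth']>0)
n,l,s,c=cv2.connectedComponentsWithStats(m.astype('uint8'))
for i in range(1,n):
    if s[i,4]>150:
        q=P[l==i]; (cx,cy),r=cv2.minEnclosingCircle(q[q[:,2]>np.percentile(q[:,2],90)-.003][:,:2].astype('float32')); print(s[i,4],c[i].round(),cx,cy,r,np.percentile(q[:,2],90))
"
```

```text
2.2 [ 0.53306319 -0.28251435  0.27091858] 0.04987470279971433
wrist cake1_center 0.87 [ 476. -320.   13.] [237. 201.]
wrist cake2_center 0.92 [ 588. -317.   12.] [328. 199.]
wrist cake3_center 0.79 [ 467. -239.   12.] [228. 133.]
wrist cake4_center 0.92 [ 585. -239.   10.] [329. 134.]
wrist cake4_center 0.84 [ 567. -138.    8.] [316.  38.]
wrist cake5_center 0.72 [ 525. -285.   13.] [277. 173.]
wrist cake5_center 0.38 [ 586. -238.    9.] [330. 133.]
[[ 0.001 -0.956 -0.293  0.077]
 [ 1.     0.001 -0.001 -0.001]
 [ 0.001 -0.293  0.956 -0.143]
 [ 0.     0.     0.     1.   ]]
683 [314.  36.] 0.5643225908279419 -0.13950857520103455 0.014929967932403088 0.016939526700160256
564 [329. 128.] 0.5843761563301086 -0.23470290005207062 0.014916117303073406 0.019758888731745805
554 [230. 131.] 0.4698406457901001 -0.2378690540790558 0.01476307213306427 0.01989165692848941
498 [279. 172.] 0.5268614888191223 -0.2859489619731903 0.014764661900699139 0.01986825127230981
477 [237. 199.] 0.475322425365448 -0.3197464942932129 0.014869612641632557 0.019752034156052388
476 [327. 200.] 0.5855804681777954 -0.32100436091423035 0.01479004230350256 0.019652968896101602
```

View pics/w1.png

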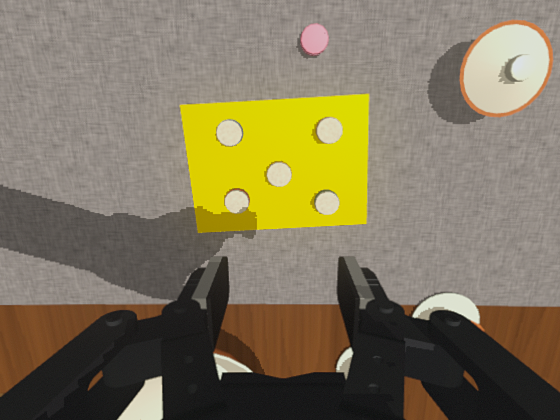

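The wrist view is clear: five cakes on the mat, with the pink one off it at (314,38), and the circle fits confirm the 15 mm radius. Picking the yellow one first.

Request:
jog_arm --rot '[[0,0,0],[0,0,0],[0,0,0],[0,0,0],[0,0,0],[0,0,0],[0,0,0],[0,0,0],[0,0,0],[0,0,0],[0,0,0],[0,0,0]]' --delta_pos '[[-2,-5,50],[-2,-5,100],[-2,-5,150],[-2,-5,200],[-2,-5,235],[-2,-5,255],[-2,-5,264],[-2,-5,264],[-2,-5,264],[-2,-5,264],[-2,-5,264],[-2,-5,264]]' --fingers '[50,50,50,50,50,50,50,50,20,20,20,20]' --newtons 30

```text
time: 3.75
ee_pos: [0.5282, -0.2876, 0.009]
orientation: [[0.0, 1.0, 0.003], [1.0, -0.0, -0.001], [-0.001, 0.003, -1.0]]
wrist_force: [-0.2, 0.0, 7.2]
finger_gap: 0.0285
gripper_force: 30.1
```

Request:
jog_arm --rot '[[0,0,0],[0,0,0],[0,0,0],[0,0,0],[0,0,0],[0,0,0],[0,0,0],[0,0,0],[0,0,0],[0,0,0],[0,0,0],[0,0,0]]' --delta_pos '[[0,0,-50],[0,0,-100],[0,0,-150],[50,-10,-190],[100,-20,-200],[150,-30,-200],[200,-40,-200],[225,-48,-200],[225,-48,-200],[225,-48,-200],[225,-48,-200],[225,-48,-200]]' --fingers '[20,20,20,20,20,20,20,20,20,20,20,20]'

```text
time: 4.95
ee_pos: [0.4792, -0.0636, 0.2073]
orientation: [[0.003, 1.0, 0.0], [1.0, -0.003, -0.0], [-0.0, 0.0, -1.0]]
wrist_force: [0.6, -0.2, -0.3]
finger_gap: 0.0281
gripper_force: 29.8
```

```bash
cat > c.py <<'E'
from h import *
o=arm.get_obs();print(o['ee_pos'],o['finger_gap'],o['gripper_force'])
f=frame('wrist'); save(f,'w2.png'); look('wrist',['jar_mouth','handle_bar'],f); P=cloud(f)
m=(P[...,2]>.09)&(P[...,2]<.108)&(f['depth']>0)&(abs(P[...,0]-.48)<.06)&(abs(P[...,1]-.038)<.06)
q=P[m]; print(len(q),q.mean(0)); c,r=cv2.minEnclosingCircle(q[:,:2].astype('float32')); print(c,r,np.percentile(q[:,2],[5,50,95]))
E
python3 c.py
```

```text
[ 0.47920258 -0.06357285  0.20728742] 0.028065719979878574 29.78793829679489
wrist jar_mouth 0.63 [479.  38. 101.] [284.  65.]
wrist handle_bar 0.61 [594.  53.  47.] [425.  51.]
3383 [0.47878722 0.04019857 0.09659248]
(0.47896477580070496, 0.039543937891721725) 0.0446748249232769 [0.09057311 0.09844558 0.10080987]
```

View pics/w2.png

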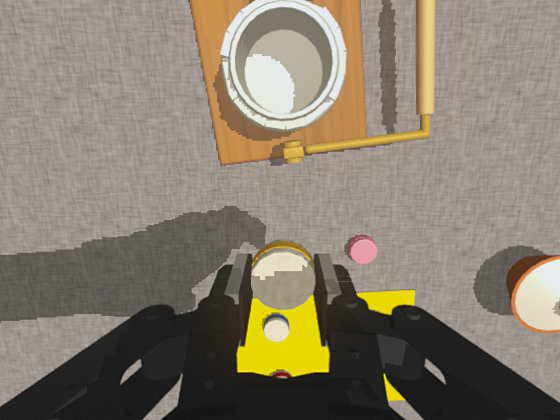

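The cake is held at (283,275) and the jar rim is centred at (283,63), which the cloud fit puts at (479, 39) mm. Dropping it in.

Request:
jog_arm --rot '[[0,0,0],[0,0,0],[0,0,0],[0,0,0],[0,0,0],[0,0,0],[0,0,0],[0,0,0],[0,0,0],[0,0,0],[0,0,0],[0,0,0]]' --delta_pos '[[50,0,0],[103,0,20],[103,0,60],[103,0,90],[103,0,101],[103,0,103],[103,0,103],[103,0,103],[103,0,103],[103,0,103],[103,0,60],[103,0,20]]' --fingers '[20,20,20,20,20,20,20,50,50,50,50,50]'

```text
time: 6.3
ee_pos: [0.4783, 0.0409, 0.1881]
orientation: [[0.0, 1.0, -0.002], [1.0, -0.0, -0.0], [-0.0, -0.002, -1.0]]
wrist_force: [1.5, 1.0, 0.2]
finger_gap: 0.05
gripper_force: 0.0
```

Request:
jog_arm --rot '[[0,0,0],[0,0,0],[0,0,0],[0,0,0],[0,0,0],[0,0,0],[0,0,0],[0,0,0],[0,0,0]]' --delta_pos '[[-280,52,-83],[-280,52,-83],[-280,52,-83],[-280,52,-83],[-280,52,-83],[-280,52,-83],[-280,52,-83],[-280,52,-83],[-280,52,-83]]' --fingers '[50,50,50,50,50,50,50,50,50]'

```text
time: 7.2
ee_pos: [0.5309, -0.2375, 0.2701]
orientation: [[-0.002, 1.0, -0.0], [1.0, 0.002, 0.001], [0.001, -0.0, -1.0]]
wrist_force: [-0.1, -0.3, -0.1]
finger_gap: 0.0498
gripper_force: 0.0
```

```bash
cat > d.py <<'E'
from h import *
f=frame('wrist');o=arm.get_obs();p=np.array(o['ee_pos'])*1000;print(o['time'],p.round(1),o['finger_gap']);P=cloud(f)
m=(P[...,2]>.012)&(P[...,2]<.03)&(f['depth']>0)
n,l,s,c=cv2.connectedComponentsWithStats(m.astype('uint8'))
for i in range(1,n):
    if 150<s[i,4]<2000:
        q=P[l==i]; t=np.percentile(q[:,2],90)
        (x,y),r=cv2.minEnclosingCircle(q[q[:,2]>t-.003][:,:2].astype('float32'))
        if r<.02: x*=1000;y*=1000; print('xy',round(x),round(y),'r',round(r*1000,1),'top',round(t*1000),'rgb',f['color'][l==i].mean(0).round(),'delta tool',round(y-p[1]),round(x-p[0]))
E
python3 d.py
```

```text
7.25 [ 530.9 -237.2  270. ] 0.05011836295342077
xy 564 -139 r 15.3 top 17 rgb [214. 158. 169.] delta tool 98 33
xy 584 -234 r 14.9 top 20 rgb [213. 204. 177.] delta tool 3 53
xy 470 -238 r 14.7 top 20 rgb [211. 204. 179.] delta tool 0 -61
xy 476 -320 r 15.1 top 20 rgb [171. 160. 131.] delta tool -83 -55
xy 586 -321 r 14.8 top 20 rgb [207. 200. 173.] delta tool -84 55
```

Request:
jog_arm --rot '[[0,0,0],[0,0,0],[0,0,0],[0,0,0],[0,0,0],[0,0,0],[0,0,0],[0,0,0],[0,0,0],[0,0,0],[0,0,0],[0,0,0]]' --delta_pos '[[4,30,40],[4,53,80],[4,53,130],[4,53,180],[4,53,225],[4,53,252],[4,53,261],[4,53,261],[4,53,261],[4,53,261],[4,53,261],[4,53,261]]' --fingers '[50,50,50,50,50,50,50,50,20,20,20,20]'

```text
time: 8.45
ee_pos: [0.5857, -0.2354, 0.0116]
orientation: [[-0.0, 1.0, 0.004], [1.0, 0.0, -0.001], [-0.001, 0.004, -1.0]]
wrist_force: [0.0, 1.1, 7.6]
finger_gap: 0.028
gripper_force: 30.1
```

Request:
jog_arm --rot '[[0,0,0],[0,0,0],[0,0,0],[0,0,0],[0,0,0],[0,0,0],[0,0,0],[0,0,0],[0,0,0],[0,0,0],[0,0,0],[0,0,0]]' --delta_pos '[[0,0,-50],[0,0,-100],[40,-15,-125],[85,-35,-135],[130,-50,-140],[175,-70,-140],[220,-90,-140],[260,-105,-140],[275,-107,-140],[275,-107,-120],[275,-107,-97],[275,-107,-97]]' --fingers '[20,20,20,20,20,20,20,20,20,20,20,20]'

```text
time: 9.65
ee_pos: [0.4751, 0.0398, 0.1048]
orientation: [[-0.0, 1.0, -0.004], [1.0, 0.0, -0.001], [-0.001, -0.004, -1.0]]
wrist_force: [-0.1, -0.8, -0.3]
finger_gap: 0.0281
gripper_force: 29.7
```

Request:
jog_arm --rot '[[0,0,0],[0,0,0],[0,0,0],[0,0,0],[0,0,0],[0,0,0],[0,0,0],[0,0,0],[0,0,0],[0,0,0],[0,0,0],[0,0,0]]' --delta_pos '[[0,2,1],[0,2,1],[0,2,1],[0,2,1],[0,2,-50],[-30,10,-85],[-75,20,-120],[-120,30,-150],[-165,40,-166],[-210,50,-166],[-255,55,-166],[-280,55,-166]]' --fingers '[20,50,50,50,50,50,50,50,50,50,50,50]'

```text
time: 10.85
ee_pos: [0.5317, -0.245, 0.2732]
orientation: [[0.005, 1.0, 0.001], [1.0, -0.005, -0.003], [-0.003, 0.001, -1.0]]
wrist_force: [0.1, 1.0, 0.1]
finger_gap: 0.0499
gripper_force: 0.0
```

```bash
python3 d.py
```

```text
10.9 [ 530.6 -248.9  272.8] 0.04989584256711537
xy 564 -140 r 15.1 top 17 rgb [216. 159. 171.] delta tool 109 34
xy 470 -238 r 15.0 top 20 rgb [211. 204. 180.] delta tool 11 -61
xy 475 -320 r 14.9 top 20 rgb [156. 144. 116.] delta tool -71 -55
xy 586 -321 r 14.9 top 20 rgb [208. 201. 174.] delta tool -72 55
```

Request:
jog_arm --rot '[[0,0,0],[0,0,0],[0,0,0],[0,0,0],[0,0,0],[0,0,0],[0,0,0],[0,0,0],[0,0,0],[0,0,0],[0,0,0],[0,0,0]]' --delta_pos '[[2,-30,40],[2,-63,80],[2,-63,130],[2,-63,180],[2,-63,225],[2,-63,252],[2,-63,261],[2,-63,261],[2,-63,261],[2,-63,261],[2,-63,261],[2,-63,261]]' --fingers '[50,50,50,50,50,50,50,50,20,20,20,20]'

```text
time: 12.1
ee_pos: [0.4704, -0.2386, 0.0132]
orientation: [[0.0, 1.0, 0.003], [1.0, -0.0, -0.001], [-0.001, 0.003, -1.0]]
wrist_force: [-0.5, 1.1, 7.2]
finger_gap: 0.0281
gripper_force: 22.3
```

Request:
jog_arm --rot '[[0,0,0],[0,0,0],[0,0,0],[0,0,0],[0,0,0],[0,0,0],[0,0,0],[0,0,0],[0,0,0],[0,0,0],[0,0,0],[0,0,0]]' --delta_pos '[[0,0,-50],[0,0,-100],[40,2,-125],[85,4,-135],[130,6,-140],[175,9,-140],[220,9,-140],[260,9,-140],[277,9,-140],[277,9,-120],[277,9,-97],[277,9,-95]]' --fingers '[20,20,20,20,20,20,20,20,20,20,20,20]'

```text
time: 13.3
ee_pos: [0.4764, 0.039, 0.105]
orientation: [[-0.001, 1.0, -0.003], [1.0, 0.001, -0.001], [-0.001, -0.003, -1.0]]
wrist_force: [0.1, -0.6, -0.1]
finger_gap: 0.0277
gripper_force: 29.8
```

Request:
jog_arm --rot '[[0,0,0],[0,0,0],[0,0,0],[0,0,0],[0,0,0],[0,0,0],[0,0,0],[0,0,0],[0,0,0],[0,0,0],[0,0,0],[0,0,0]]' --delta_pos '[[0,2,0],[0,2,0],[0,2,0],[0,2,-50],[-30,10,-85],[-75,20,-120],[-120,30,-150],[-165,40,-166],[-210,50,-166],[-240,51,-166],[-260,51,-166],[-270,51,-166]]' --fingers '[50,50,50,50,50,50,50,50,50,50,50,50]'

```text
time: 14.5
ee_pos: [0.5285, -0.2338, 0.2731]
orientation: [[0.004, 1.0, 0.001], [1.0, -0.004, -0.001], [-0.001, 0.001, -1.0]]
wrist_force: [0.6, -0.1, -0.2]
finger_gap: 0.0497
gripper_force: 0.0
```

```bash
python3 d.py
```

```text
14.55 [ 528.4 -234.2  272.8] 0.049973203456866316
xy 564 -140 r 15.1 top 17 rgb [215. 158. 169.] delta tool 94 36
xy 475 -320 r 15.1 top 20 rgb [179. 168. 140.] delta tool -86 -53
xy 585 -321 r 14.9 top 20 rgb [206. 199. 172.] delta tool -87 57
```

Request:
jog_arm --rot '[[0,0,0],[0,0,0],[0,0,0],[0,0,0],[0,0,0],[0,0,0],[0,0,0],[0,0,0],[0,0,0],[0,0,0],[0,0,0],[0,0,0]]' --delta_pos '[[-30,18,35],[-60,36,70],[-88,54,110],[-89,55,155],[-89,55,205],[-89,55,245],[-89,55,261],[-89,55,261],[-89,55,261],[-89,55,261],[-89,55,261],[-89,55,261]]' --fingers '[50,50,50,50,50,50,50,50,20,20,20,20]'

```text
time: 15.75
ee_pos: [0.5859, -0.3207, 0.0141]
orientation: [[-0.0, 1.0, 0.004], [1.0, 0.0, -0.002], [-0.002, 0.004, -1.0]]
wrist_force: [0.2, 1.0, 7.7]
finger_gap: 0.0278
gripper_force: 30.2
```

Request:
jog_arm --rot '[[0,0,0],[0,0,0],[0,0,0],[0,0,0],[0,0,0],[0,0,0],[0,0,0],[0,0,0],[0,0,0],[0,0,0],[0,0,0],[0,0,0]]' --delta_pos '[[0,0,-50],[0,0,-95],[40,-12,-125],[85,-25,-140],[130,-38,-145],[175,-52,-145],[220,-65,-145],[265,-78,-145],[310,-92,-145],[345,-102,-145],[359,-106,-145],[359,-106,-145]]' --fingers '[20,20,20,20,20,20,20,20,20,20,20,20]'

```text
time: 16.95
ee_pos: [0.4777, 0.0415, 0.1572]
orientation: [[-0.005, 1.0, 0.001], [1.0, 0.005, 0.001], [0.001, 0.001, -1.0]]
wrist_force: [0.2, 0.5, -0.1]
finger_gap: 0.0278
gripper_force: 29.6
```

Request:
jog_arm --rot '[[0,0,0],[0,0,0],[0,0,0],[0,0,0],[0,0,0],[0,0,0],[0,0,0],[0,0,0],[0,0,0],[0,0,0],[0,0,0],[0,0,0]]' --delta_pos '[[0,0,25],[0,0,50],[0,0,50],[0,0,50],[0,0,50],[0,0,50],[0,0,0],[-45,10,-40],[-90,20,-80],[-135,30,-116],[-180,40,-116],[-190,51,-116]]' --fingers '[20,20,20,50,50,50,50,50,50,50,50,50]'

```text
time: 18.15
ee_pos: [0.5295, -0.1551, 0.2759]
orientation: [[0.003, 1.0, 0.006], [1.0, -0.003, -0.002], [-0.002, 0.006, -1.0]]
wrist_force: [0.6, 0.0, 0.1]
finger_gap: 0.0501
gripper_force: 0.0
```

Request:
jog_arm --rot '[[0,0,0],[0,0,0],[0,0,0]]' --delta_pos '[[-45,-10,0],[-80,-10,0],[-80,-10,0]]' --fingers '[50,50,50]'

```text
time: 18.45
ee_pos: [0.5176, -0.2374, 0.2735]
orientation: [[0.009, 1.0, 0.001], [1.0, -0.009, -0.004], [-0.004, 0.001, -1.0]]
wrist_force: [-0.1, -0.5, 0.4]
finger_gap: 0.0498
gripper_force: 0.0
```

```bash
python3 d.py
```

```text
18.5 [ 518.3 -234.   273.2] 0.050114234379911096
xy 564 -140 r 15.0 top 17 rgb [214. 158. 169.] delta tool 94 46
xy 475 -320 r 14.9 top 20 rgb [173. 161. 133.] delta tool -86 -43
```

Request:
jog_arm --rot '[[0,0,0],[0,0,0],[0,0,0],[0,0,0],[0,0,0],[0,0,0],[0,0,0],[0,0,0],[0,0,0],[0,0,0],[0,0,0],[0,0,0]]' --delta_pos '[[-30,-15,35],[-60,-30,70],[-88,-44,110],[-89,-45,155],[-89,-45,205],[-89,-45,245],[-89,-45,261],[-89,-45,261],[-89,-45,261],[-89,-45,261],[-89,-45,261],[-89,-45,261]]' --fingers '[50,50,50,50,50,50,50,50,20,20,20,20]'

```text
time: 19.7
ee_pos: [0.4758, -0.3207, 0.0136]
orientation: [[-0.0, 1.0, 0.004], [1.0, 0.0, -0.002], [-0.002, 0.004, -1.0]]
wrist_force: [-0.1, 1.3, 7.6]
finger_gap: 0.0284
gripper_force: 30.2
```

Request:
jog_arm --rot '[[0,0,0],[0,0,0],[0,0,0],[0,0,0],[0,0,0],[0,0,0],[0,0,0],[0,0,0],[0,0,0],[0,0,0],[0,0,0],[0,0,0]]' --delta_pos '[[0,0,-50],[0,0,-95],[40,0,-125],[85,1,-140],[130,2,-145],[175,2,-145],[220,3,-145],[265,4,-145],[310,4,-145],[345,4,-145],[359,4,-145],[359,4,-145]]' --fingers '[20,20,20,20,20,20,20,20,20,20,20,20]'

```text
time: 20.9
ee_pos: [0.4781, 0.0416, 0.1571]
orientation: [[-0.005, 1.0, 0.002], [1.0, 0.005, 0.001], [0.001, 0.002, -1.0]]
wrist_force: [0.6, -0.7, -0.3]
finger_gap: 0.0278
gripper_force: 29.6
```

Request:
jog_arm --rot '[[0,0,0],[0,0,0],[0,0,0],[0,0,0],[0,0,0],[0,0,0],[0,0,0],[0,0,0],[0,0,0],[0,0,0],[0,0,0],[0,0,0]]' --delta_pos '[[0,0,25],[0,0,50],[0,0,50],[0,0,50],[0,0,50],[0,0,50],[0,0,0],[-35,0,-50],[-55,0,-100],[-55,0,-140],[-55,0,-140],[-55,0,-140]]' --fingers '[20,20,20,50,50,50,50,50,50,50,50,50]'

```text
time: 22.1
ee_pos: [0.4788, -0.0162, 0.2984]
orientation: [[0.001, 1.0, 0.005], [1.0, -0.001, 0.001], [0.001, 0.005, -1.0]]
wrist_force: [-1.3, -0.0, -0.8]
finger_gap: 0.0497
gripper_force: 0.0
```

```bash
sed 's/w2.png/w3.png/' c.py | python3 -; cat >> /dev/null
python3 - <<'E'
from h import *
f=frame('wrist');P=cloud(f);save(f,'w4.png')
r=np.hypot(P[...,0]-.479,P[...,1]-.039); m=(r<.03)&(f['depth']>0); print('inside max z',np.percentile(P[m][:,2],[1,50,99]).round(3))
E
```

```text
[ 0.47878579 -0.01618855  0.29837334] 0.04972883051613954 0.0
wrist jar_mouth 0.87 [481.  37. 104.] [285. 129.]
wrist handle_bar 0.77 [595.  53.  50.] [388. 111.]
2359 [0.47752202 0.04147854 0.09691234]
(0.47800418734550476, 0.039734795689582825) 0.04456635192036629 [0.09078914 0.09784489 0.10072251]
inside max z [0.016 0.019 0.099]
```

View pics/w4.png

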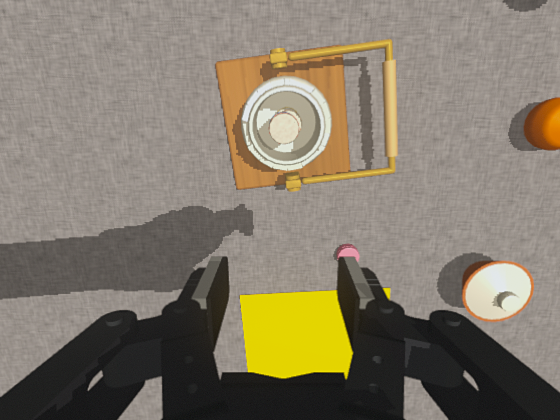

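Run:
```python
from h import *
f=frame('wrist');P=cloud(f)
for u in range(255,320,6): print(u,(P[127,u]*1000).round(), f['color'][127,u])
im=f['color'][60:200,210:410]; cv2.imwrite('pics/w5.png',cv2.resize(im,None,fx=4,fy=4,interpolation=2)[:,:,::-1][:600])
```

```text
255 [443.  35.  40.] [148 140 120]
261 [448.  34.  18.] [178 173 153]
267 [456.  34.  18.] [174 167 146]
273 [465.  39.  98.] [225 219 195]
279 [471.  39.  98.] [226 221 196]
285 [477.  39.  98.] [225 220 196]
291 [483.  39.  97.] [224 215 191]
297 [489.  39.  97.] [226 221 197]
303 [499.  34.  17.] [173 167 145]
309 [507.  34.  17.] [174 167 144]
315 [513.  35.  26.] [133 126 107]
```

View pics/w5.png

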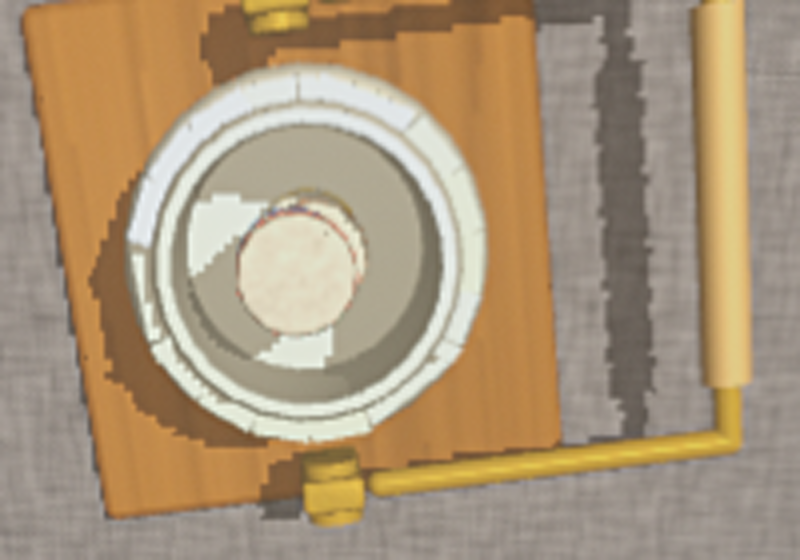

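All five cakes went into the jar but landed stacked, with the red one on top at crop (297,271). Its top is at 98 mm, 2 mm below the rim, and five 16 mm cakes (80 mm) fit the 82 mm depth, so I'm leaving the stable stack and will check the lid height. Next is the lid.

Request:
jog_arm --rot '[[0,0,0],[0,0,0],[0,0,0],[0,0,0],[0,0,0],[0,0,0],[0,0,0],[0,0,0],[0,0,0],[0,0,0]]' --delta_pos '[[40,5,0],[85,11,0],[130,17,0],[175,23,5],[215,30,15],[240,34,20],[251,34,20],[251,34,20],[251,34,20],[251,34,20]]' --fingers '[50,50,50,50,50,50,50,50,50,50]'

```text
time: 23.35
ee_pos: [0.5124, 0.233, 0.2766]
orientation: [[0.003, 1.0, 0.0], [1.0, -0.003, -0.001], [-0.001, 0.0, -1.0]]
wrist_force: [0.2, -0.2, 0.1]
finger_gap: 0.0501
gripper_force: 0.0
```

Run:
```python
from h import *
f=frame('wrist');o=arm.get_obs();save(f,'w6.png');look('wrist',['lid_grip','lid'],f);P=cloud(f)
print(np.array(o['ee_pos']).round(4))
base=(f['depth']>0)&(abs(P[...,0]-.513)<.08)&(abs(P[...,1]-.293)<.08)
m=base&(P[...,2]>.05)&(P[...,2]<.062)|base&(P[...,2]>.040)&(P[...,2]<.062)
q=P[m]; print(len(q),np.percentile(q[:,2],[5,50,95]).round(4)); r=cv2.minAreaRect((q[:,:2]*1000).astype('float32'));print('bar',r)
m=base&(P[...,2]>.028)&(P[...,2]<.038); q=P[m]; print('top',len(q),np.median(q[:,2]),cv2.minEnclosingCircle((q[:,:2]*1000).astype('float32')))
```

```text
wrist lid_grip 0.75 [515. 294.  46.] [287. 119.]
wrist lid 0.89 [515. 299.   3.] [286. 113.]
[0.5124 0.2332 0.2768]
719 [0.0553 0.0568 0.0581]
bar ((512.6898803710938, 295.8496398925781), (53.63188171386719, 13.974416732788086), 39.48677444458008)
top 5998 0.03292621096273954 ((512.8045043945312, 296.2427062988281), 50.53373336791992)
```

View pics/w6.png

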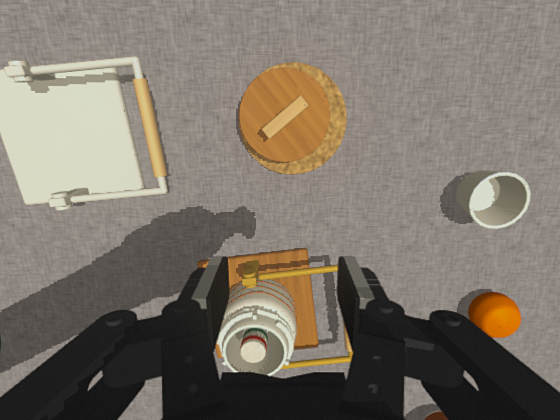

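The lid bar is at pixel (285,117). Its fit gives centre (512.7, 296), top at 57 mm and long axis 39.5° from x, all consistent with the given sizes.

Request:
jog_arm --rot '[[0,0,0.15],[0,0,0.3],[0,0,0.45],[0,0,0.6],[0,0,0.75],[0,0,0.881],[0,0,0.881],[0,0,0.881],[0,0,0.881],[0,0,0.881]]' --delta_pos '[[25,0,20],[50,-1,50],[61,-1,90],[61,-1,130],[61,-1,170],[61,-1,200],[61,-1,220],[61,-1,234],[61,-1,237],[61,-1,237]]' --fingers '[40,40,40,40,40,40,40,40,40,40]' --newtons 60

```text
time: 24.5
ee_pos: [0.5114, 0.2958, 0.0396]
orientation: [[0.772, 0.636, 0.0], [0.636, -0.772, 0.0], [0.0, 0.0, -1.0]]
wrist_force: [-0.5, 1.0, -0.0]
finger_gap: 0.0401
gripper_force: 0.0
```

Request:
jog_arm --rot '[[0,0,0],[0,0,0],[0,0,0],[0,0,0],[0,0,0],[0,0,0]]' --delta_pos '[[0,0,0],[0,0,0],[0,0,0],[0,0,0],[0,0,0],[0,0,0]]' --fingers '[40,5,5,5,5,5]' --newtons 60

```text
time: 25.1
ee_pos: [0.512, 0.2962, 0.0406]
orientation: [[0.772, 0.636, 0.002], [0.636, -0.772, 0.001], [0.002, 0.0, -1.0]]
wrist_force: [-0.7, -0.7, 6.5]
finger_gap: 0.013
gripper_force: 60.5
```

Request:
jog_arm --rot '[[0,0,0],[0,0,0],[0,0,0],[0,0,0],[0,0,0],[0,0,0],[0,0,0]]' --delta_pos '[[0,0,-20],[0,0,-50],[0,0,-90],[0,0,-120],[0,0,-130],[0,0,-130],[0,0,-130]]' --fingers '[5,5,5,5,5,5,5]'

```text
time: 25.8
ee_pos: [0.51, 0.2956, 0.1678]
orientation: [[0.771, 0.637, -0.002], [0.637, -0.771, -0.001], [-0.002, -0.0, -1.0]]
wrist_force: [1.0, -0.7, -1.6]
finger_gap: 0.0129
gripper_force: 59.5
```

Run:
```python
from h import *
from scipy.optimize import least_squares
o=arm.get_obs();print(np.array(o['ee_pos']).round(4),o['finger_gap'],o['gripper_force'],o['wrist_force'])
for c in ['scene','side','wrist']:
    f=frame(c);P=cloud(f);q=P[(f['depth']>0)]
    q=q[(q[:,2]>.098)&(q[:,2]<.103)&(np.hypot(q[:,0]-.479,q[:,1]-.039)<.055)][:,:2]*1000
    for lo,hi in [(0,0)]:
        r=np.hypot(*(q-[479,39]).T); s=q[(r>28)]
        if len(s)<20: print(c,len(s)); continue
        # annulus model: find centre minimising spread of mean radius by angle
        def res(p):
            d=s-p[:2]; return np.hypot(*d.T)-p[2]
        b=least_squares(res,[479,39,36],loss='soft_l1'); print(c,len(s),b.x.round(2),np.percentile(np.hypot(*(s-b.x[:2]).T),[2,50,98]).round(1),s.min(0),s.max(0))
    m=(f['depth']>0)&(P[...,2]>.150)&(P[...,2]<.175)
```

```text
[0.51   0.2956 0.1678] 0.012856831318071131 59.48700785636902 [ 1.02436978 -0.66792759 -1.6119321 ]
scene 96 [479.32  33.64  35.42] [31.7 35.5 38.8] [442.94175731  -3.47792909] [518.43349828  71.93411209]
side 121 [480.59  36.44  35.49] [31.6 35.4 38.1] [443.56327173  -2.54190384] [517.77140465  73.7869846 ]
wrist 0
```

```bash
cat > e.py <<'E'
from h import *
from scipy.optimize import least_squares
import sys
o=arm.get_obs();p=np.array(o['ee_pos'])*1000; print(p.round(1))
for c in ['scene','side']:
    f=frame(c);P=cloud(f)*1000;q=P[(f['depth']>0)]
    d=np.hypot(q[:,0]-p[0],q[:,1]-p[1])
    w=q[(d<65)&(q[:,2]<p[2]+10)&(q[:,2]>p[2]-45)]
    s=w[(w[:,2]>p[2]-33)&(w[:,2]<p[2]-12)]   # skirt side wall
    s=s[np.hypot(s[:,0]-p[0],s[:,1]-p[1])>40]
    b=least_squares(lambda t:np.hypot(s[:,0]-t[0],s[:,1]-t[1])-50.5,p[:2],loss='soft_l1')
    t=w[(w[:,2]>p[2]-14)]; t=t[np.hypot(t[:,0]-p[0],t[:,1]-p[1])>25]
    print(c,'skirt fit',len(s),b.x.round(1),'top z',np.median(t[:,2]) if len(t) else 0,'bias',(b.x-p[:2]).round(1))
E
python3 e.py
```

```text
[510.  295.4 167.3]
scene skirt fit 236 [508.2 294.4] top z 160.34737533372657 bias [-1.8 -1. ]
side skirt fit 291 [512.3 297.2] top z 159.98327767941873 bias [2.3 1.8]
```

Request:
jog_arm --rot '[[0,0,-0.14],[0,0,-0.28],[0,0,-0.42],[0,0,-0.56],[0,0,-0.7],[0,0,-0.84],[0,0,-0.98],[0,0,-1.12],[0,0,-1.26],[0,0,-1.4],[0,0,-1.54],[0,0,-1.58]]' --delta_pos '[[-10,15,-10],[-29,45,-20],[-48,75,-20],[-67,105,-20],[-86,135,-20],[-105,165,-20],[-124,195,-20],[-143,225,-20],[-162,254,-20],[-178,280,-20],[-188,293,-20],[-188,293,-20]]' --fingers '[5,5,5,5,5,5,5,5,5,5,5,5]' --newtons 80

```text
time: 27.25
ee_pos: [0.5521, -0.0537, 0.1886]
orientation: [[-0.642, 0.767, -0.001], [0.767, 0.642, -0.001], [-0.001, -0.002, -1.0]]
wrist_force: [-0.3, 0.5, -1.8]
finger_gap: 0.0119
gripper_force: 83.5
```

Request:
jog_arm --rot '[[0,0,0],[0,0,0],[0,0,0]]' --delta_pos '[[0,0,0],[0,0,0],[0,0,0]]' --fingers '[5,5,5]'

```text
time: 27.55
ee_pos: [0.5523, -0.049, 0.189]
orientation: [[-0.644, 0.765, -0.0], [0.765, 0.644, 0.0], [0.0, -0.0, -1.0]]
wrist_force: [1.1, 0.3, -0.7]
finger_gap: 0.012
gripper_force: 83.5
```

```bash
cat > g.py <<'E'
from h import *
from scipy.optimize import least_squares
f=frame('wrist');o=arm.get_obs();print(np.array(o['ee_pos']).round(4),o['finger_gap']);save(f,'w7.png');look('wrist',['jar_mouth'],f);P=cloud(f)*1000
q=P[f['depth']>0]; q=q[(q[:,2]>97)&(q[:,2]<103)]; q=q[(np.hypot(q[:,0]-480,q[:,1]-38)<50)]
q=q[np.hypot(q[:,0]-480,q[:,1]-38)>25]
b=least_squares(lambda t:np.hypot(q[:,0]-t[0],q[:,1]-t[1])-t[2],[480,38,36],loss='soft_l1');print(len(q),b.x,q.min(0),q.max(0),(q.min(0)+q.max(0))/2)
E
python3 g.py; python3 e.py
```

```text
[ 0.5524 -0.049   0.1891] 0.012138927974534107
1623 [478.75068563  39.35597447  35.15289275] [441.77508514   2.11932562  97.0012057 ] [515.87185659  75.2891553  102.11360123] [478.82347086  38.70424046  99.55740346]
[552.4 -49.  189.2]
scene skirt fit 323 [549.3 -50. ] top z 182.21696443090835 bias [-3.1 -1. ]
side skirt fit 446 [553.9 -47.9] top z 181.53531791965872 bias [1.4 1.1]
```

View pics/w7.png

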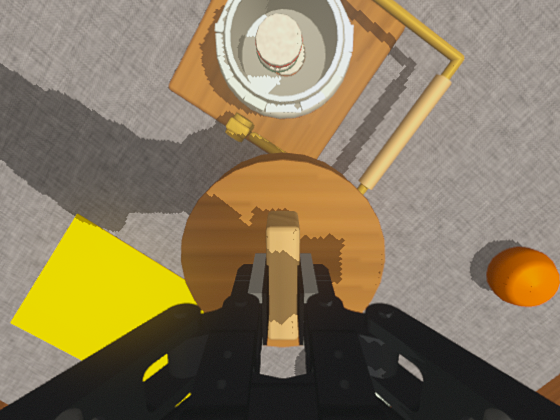

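The mouth fit from this azimuth gives (478.8, 39.0), agreeing with the earlier (478.5, 39.5), and the lid is held level at (285,240). One quick fit of the lid's centre relative to the tool.

Run:
```python
from h import *
from scipy.optimize import least_squares
f=frame('wrist');o=arm.get_obs();R=np.array(o['orientation']);t=np.array(o['ee_pos']);P=cloud(f)
L=((P-t)@R)*1000   # tool coords
m=(f['depth']>0)&(L[...,2]>3)&(L[...,2]<14)&(np.hypot(L[...,0],L[...,1])<60)
print(m.sum(),np.median(L[m][:,2]))
M=m.astype('uint8'); c=max(cv2.findContours(M,cv2.RETR_EXTERNAL,cv2.CHAIN_APPROX_NONE)[0],key=len)[:,0]
e=L[c[:,1],c[:,0]]; e=e[(e[:,0]>5)&(np.hypot(e[:,0],e[:,1])>42)]
b=least_squares(lambda p:np.hypot(e[:,0]-p[0],e[:,1]-p[1])-50.2,[0,0],loss='soft_l1');print('lid centre in tool',b.x,len(e),abs(b.fun).mean())
```

```text
19463 7.9640955597599925
lid centre in tool [ 3.03399766e+00 -1.95070432e-03] 288 0.2280066004714395
```

Request:
jog_arm --rot '[[0,0,0.14],[0,0,0.28],[0,0,0.42],[0,0,0.56],[0,0,0.7],[0,0,0.84],[0,0,0.98],[0,0,1.12],[0,0,1.22],[0,0,1.22],[0,0,1.22],[0,0,1.22]]' --delta_pos '[[30,0,0],[60,0,0],[90,0,10],[108,-1,20],[114,-1,30],[114,-1,40],[114,-1,45],[114,-1,48],[114,-1,48],[114,-1,48],[114,-1,48],[114,-1,48]]' --fingers '[5,5,5,5,5,5,5,5,5,5,5,5]'

```text
time: 29.0
ee_pos: [0.4785, 0.0371, 0.1414]
orientation: [[0.496, 0.868, 0.0], [0.868, -0.496, 0.0], [0.0, 0.0, -1.0]]
wrist_force: [-0.9, 0.2, -0.9]
finger_gap: 0.0122
gripper_force: 83.5
```

```bash
python3 - <<'E'
from h import *
o=arm.get_obs();print(np.array(o['ee_pos']).round(4),np.array(o['joint_positions']).round(3),o['torque'],o['wrist_force'],np.array(o['orientation']).round(3))
E
python3 e.py
```

```text
[0.4785 0.0371 0.1414] [-0.356  0.308  0.245  2.101 -0.109  0.743 -0.561] [-0.0085434  -0.02529309 -0.02495606] [-0.90050579  0.2177598  -0.85093112] [[ 0.496  0.868  0.   ]
 [ 0.868 -0.496  0.   ]
 [ 0.     0.    -1.   ]]
[478.5  37.1 141.4]
scene skirt fit 261 [476.3  35.8] top z 134.3477447443423 bias [-2.2 -1.2]
side skirt fit 387 [480.7  38.4] top z 133.58675156698314 bias [2.2 1.3]
```

Request:
jog_arm --rot '[[0,0,0],[0,0,0],[0,0,0],[0,0,0],[0,0,0],[0,0,0]]' --delta_pos '[[0,2,0],[0,2,4],[0,2,8],[0,2,12],[0,2,14],[0,2,14]]' --fingers '[5,5,5,5,5,5]'

```text
time: 29.7
ee_pos: [0.4796, 0.036, 0.1268]
orientation: [[0.498, 0.867, -0.001], [0.867, -0.498, -0.0], [-0.001, -0.001, -1.0]]
wrist_force: [-0.1, 0.5, -1.5]
finger_gap: 0.0119
gripper_force: 83.5
```

Request:
jog_arm --rot '[[0,0,0],[0,0,0],[0,0,0],[0,0,0]]' --delta_pos '[[0,0,1.5],[0,0,3],[0,0,4.5],[0,0,4.5]]' --fingers '[5,5,5,5]'

```text
time: 30.1
ee_pos: [0.48, 0.036, 0.1226]
orientation: [[0.498, 0.867, -0.0], [0.867, -0.498, 0.0], [-0.0, -0.0, -1.0]]
wrist_force: [-0.1, 0.4, -1.8]
finger_gap: 0.012
gripper_force: 83.5
```

Request:
jog_arm --rot '[[0,0,0],[0,0,0],[0,0,0],[0,0,0]]' --delta_pos '[[0,0,1],[0,0,2],[0,0,3],[0,0,3]]' --fingers '[5,5,5,5]'

```text
time: 30.5
ee_pos: [0.4801, 0.0358, 0.1197]
orientation: [[0.498, 0.867, 0.0], [0.867, -0.498, -0.0], [-0.0, 0.0, -1.0]]
wrist_force: [0.1, -0.7, -1.3]
finger_gap: 0.0116
gripper_force: 83.5
```

Request:
jog_arm --rot '[[0,0,0],[0,0,0],[0,0,0],[0,0,0]]' --delta_pos '[[0,0,1],[0,0,2],[0,0,3],[0,0,3]]' --fingers '[5,5,5,5]'

```text
time: 30.9
ee_pos: [0.4804, 0.0357, 0.1189]
orientation: [[0.498, 0.867, 0.0], [0.867, -0.498, 0.001], [0.001, -0.0, -1.0]]
wrist_force: [-7.7, -1.7, 21.0]
finger_gap: 0.0118
gripper_force: 86.8
```

Request:
jog_arm --rot '[[0,0,0],[0,0,0],[0,0,-0.05],[0,0,-0.1],[0,0,-0.15],[0,0,-0.2],[0,0,-0.2]]' --delta_pos '[[0,0,-1],[0,0,-2],[0,0,-2],[0,0,-2],[0,0,-2],[0,0,-2],[0,0,-2]]' --fingers '[5,5,5,5,5,5,5]'

```text
time: 31.6
ee_pos: [0.4809, 0.0361, 0.1192]
orientation: [[0.315, 0.949, 0.002], [0.949, -0.315, 0.0], [0.001, 0.002, -1.0]]
wrist_force: [1.3, 0.1, 2.8]
finger_gap: 0.0116
gripper_force: 84.0
```

```bash
cat > s.py <<'E'
from h import *
o=arm.get_obs();R=np.array(o['orientation']);print((np.array(o['ee_pos'])*1000).round(1),'az',np.degrees(np.arctan2(R[1,0],R[0,0])).round(1),'T',np.array(o['torque']).round(2),'F',np.array(o['wrist_force']).round(1),'j7',round(o['joint_positions'][6],2),'t',o['time'],o['finger_gap'])
E
python3 s.py
```

```text
[480.9  36.1 119.2] az 71.6 T [ 0.15 -0.12  0.12] F [1.3 0.1 2.8] j7 -0.37 t 31.6 0.011618786799191465
```

Request:
jog_arm --rot '[[0,0,-0.1],[0,0,-0.2],[0,0,-0.3],[0,0,-0.4],[0,0,-0.5],[0,0,-0.5]]' --delta_pos '[[0,0,0.5],[0,0,0.5],[0,0,0.5],[0,0,0.5],[0,0,0.5],[0,0,0.5]]' --fingers '[5,5,5,5,5,5]'

```text
time: 32.2
ee_pos: [0.4805, 0.037, 0.1194]
orientation: [[-0.153, 0.988, 0.0], [0.988, 0.153, 0.008], [0.008, 0.002, -1.0]]
wrist_force: [-2.7, 7.0, 10.8]
finger_gap: 0.0119
gripper_force: 208.8
```

```bash
python3 s.py
```

```text
[480.5  37.  119.4] az 98.8 T [ 1.49  0.8  -6.1 ] F [-2.7  7.  10.8] j7 0.06 t 32.2 0.011933650042683614
```

Torque shows the anticlockwise stop, and the height (about 24 mm above the mouth) shows the lid is already in the thread start. Now tightening clockwise.

Request:
jog_arm --rot '[[0,0,0.12],[0,0,0.22],[0,0,0.34],[0,0,0.46],[0,0,0.58],[0,0,0.7],[0,0,0.82],[0,0,0.94],[0,0,0.94]]' --delta_pos '[[0,0,-0.5],[0,0,0],[0,0,0.4],[0,0,0.8],[0,0,1.2],[0,0,1.6],[0,0,2.0],[0,0,2.4],[0,0,2.4]]' --fingers '[5,5,5,5,5,5,5,5,5]'

```text
time: 33.1
ee_pos: [0.4812, 0.0356, 0.1184]
orientation: [[0.693, 0.721, 0.002], [0.721, -0.693, 0.0], [0.002, 0.001, -1.0]]
wrist_force: [-5.3, -1.9, 24.8]
finger_gap: 0.0121
gripper_force: 87.1
```

```bash
python3 s.py
```

```text
[481.2  35.6 118.4] az 46.2 T [-0.45  1.52 -0.3 ] F [-5.3 -1.9 24.8] j7 -0.76 t 33.1 0.012090884494590058
```

```bash
python3 e.py
python3 - <<'E'
from h import *
f=frame('side'); im=f['color'][150:330,150:390]; cv2.imwrite('pics/s8.png',cv2.resize(im,None,fx=3.2,fy=3.2,interpolation=2)[:,:,::-1])
f=frame('wrist');o=arm.get_obs();R=np.array(o['orientation']);t=np.array(o['ee_pos']);P=cloud(f);L=((P-t)@R)*1000
m=(f['depth']>0)&(L[...,2]>3)&(L[...,2]<14)&(np.hypot(L[...,0],L[...,1])<60)&(L[...,0]>12)
q=L[m];A=np.c_[q[:,:2],np.ones(len(q))];print('plane',np.linalg.lstsq(A,q[:,2],rcond=None)[0],len(q),'world top z',np.median(P[m][:,2]))
M=m.astype('uint8'); c=max(cv2.findContours(M,cv2.RETR_EXTERNAL,cv2.CHAIN_APPROX_NONE)[0],key=len)[:,0]
e=L[c[:,1],c[:,0]]; e=e[(e[:,0]>20)&(np.hypot(e[:,0],e[:,1])>42)]
from scipy.optimize import least_squares
b=least_squares(lambda p:np.hypot(e[:,0]-p[0],e[:,1]-p[1])-50.2,[0,0],loss='soft_l1');print('lid centre in tool',b.x)
E
```

```text
[481.2  35.6 118.4]
scene skirt fit 252 [478.9  34.1] top z 111.27682233142278 bias [-2.3 -1.5]
side skirt fit 389 [483.5  36.9] top z 110.6563814404621 bias [2.3 1.3]
plane [0.0127595  0.00910043 7.56575903] 11717 world top z 0.11049406597510841
lid centre in tool [ 0.92701812 -2.23520854]
```

View pics/s8.png

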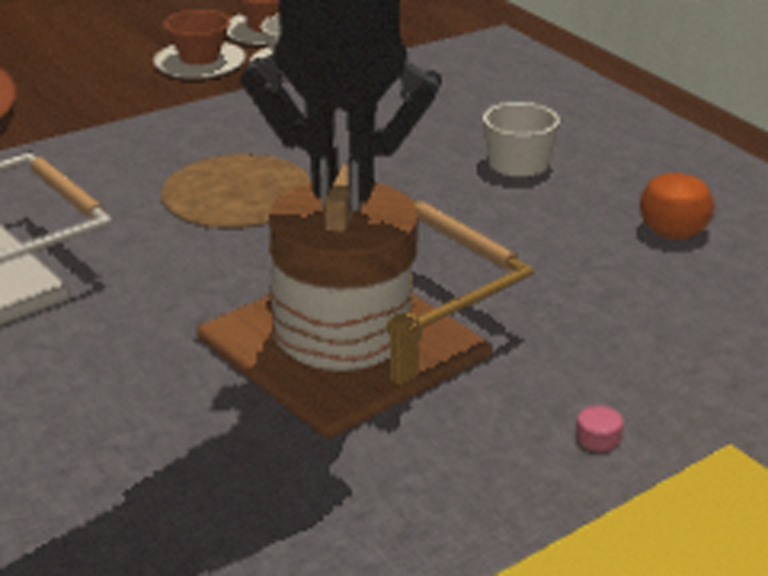

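Request:
jog_arm --rot '[[0,0,0.08],[0,0,0.16],[0,0,0.24],[0,0,0.32],[0,0,0.32]]' --delta_pos '[[0,0,-0.6],[0,0,-0.4],[0,0,-0.2],[0,0,0],[0,0,0]]' --fingers '[5,5,5,5,5]'

```text
time: 33.8
ee_pos: [0.4805, 0.0364, 0.1171]
orientation: [[0.884, 0.468, 0.001], [0.468, -0.884, 0.001], [0.001, -0.001, -1.0]]
wrist_force: [-4.4, 0.6, 13.8]
finger_gap: 0.0121
gripper_force: 85.6
```

```bash
python3 s.py
```

```text
[480.5  36.4 117.1] az 27.9 T [ 0.04  0.95 -0.18] F [-4.4  0.6 13.8] j7 -1.04 t 33.8 0.012057813986020776
```

Request:
jog_arm --rot '[[0,0,0.1],[0,0,0.2],[0,0,0.3],[0,0,0.4],[0,0,0.5],[0,0,0.5]]' --delta_pos '[[0,0,0],[0,0,0.4],[0,0,0.8],[0,0,1.2],[0,0,1.6],[0,0,1.6]]' --fingers '[5,5,5,5,5,5]'

```text
time: 34.4
ee_pos: [0.4805, 0.0366, 0.1149]
orientation: [[1.0, -0.014, 0.001], [-0.014, -1.0, 0.001], [0.001, -0.001, -1.0]]
wrist_force: [-2.8, 2.1, 6.9]
finger_gap: 0.0115
gripper_force: 84.8
```

```bash
python3 s.py
```

```text
[480.5  36.6 114.9] az -0.8 T [ 0.21  0.41 -0.32] F [-2.8  2.1  6.9] j7 -1.47 t 34.4 0.011452163441689403
```

Request:
jog_arm --rot '[[0,0,0.08],[0,0,0.16],[0,0,0.24],[0,0,0.24]]' --delta_pos '[[0,0,0.3],[0,0,0.6],[0,0,0.9],[0,0,0.9]]' --fingers '[5,5,5,5]'

```text
time: 34.8
ee_pos: [0.4803, 0.037, 0.1141]
orientation: [[0.968, -0.25, 0.0], [-0.25, -0.968, 0.001], [-0.0, -0.001, -1.0]]
wrist_force: [-2.3, 1.9, 8.4]
finger_gap: 0.0117
gripper_force: 84.9
```

```bash
python3 s.py
```

```text
[480.3  37.  114.1] az -14.5 T [ 0.41  0.56 -0.03] F [-2.3  1.9  8.4] j7 -1.67 t 34.8 0.011715170079937855
```

Request:
jog_arm --rot '[[0,0,0.07],[0,0,0.14],[0,0,0.21],[0,0,0.21]]' --delta_pos '[[0,0,0.2],[0,0,0.4],[0,0,0.6],[0,0,0.6]]' --fingers '[5,5,5,5]'

```text
time: 35.2
ee_pos: [0.4799, 0.0369, 0.114]
orientation: [[0.899, -0.438, -0.001], [-0.438, -0.899, -0.0], [-0.001, 0.001, -1.0]]
wrist_force: [-5.9, 0.8, 17.6]
finger_gap: 0.0121
gripper_force: 100.2
```

```bash
python3 s.py
```

```text
[479.9  36.9 114. ] az -26.0 T [0.12 1.32 2.17] F [-5.9  0.8 17.6] j7 -1.84 t 35.2 0.012103393527779845
```

The lid is tight: torque at the stop and grip height about 18.4 mm above the mouth. Releasing and rising.

Request:
jog_arm --rot '[[0,0,-0.06],[0,0,-0.06],[0,0,-0.06],[0,0,-0.06],[0,0,-0.06],[0,0,-0.06],[0,0,-0.06],[0,0,-0.2],[0,0,-0.34],[0,0,-0.48],[0,0,-0.62],[0,0,-0.76]]' --delta_pos '[[0,0,-1.5],[0,0,-2],[0,0,-2],[0,0,-2],[0,0,-20],[0,0,-50],[0,0,-90],[0,0,-120],[0,0,-150],[0,0,-170],[0,0,-170],[0,0,-170]]' --fingers '[5,5,40,40,40,40,40,40,40,40,40,40]'

```text
time: 36.4
ee_pos: [0.4806, 0.0354, 0.2836]
orientation: [[0.955, 0.298, 0.002], [0.298, -0.955, 0.001], [0.002, -0.0, -1.0]]
wrist_force: [-0.5, 0.2, 0.0]
finger_gap: 0.04
gripper_force: 0.0
```

Request:
jog_arm --rot '[[0,0,-0.14],[0,0,-0.28],[0,0,-0.42],[0,0,-0.56],[0,0,-0.7],[0,0,-0.84],[0,0,-0.98],[0,0,-1.12],[0,0,-1.26],[0,0,-1.38],[0,0,-1.38],[0,0,-1.38]]' --delta_pos '[[0,0,0],[0,0,0],[0,0,0],[0,0,0],[15,20,0],[30,40,0],[45,60,0],[45,60,0],[45,60,0],[45,60,0],[45,60,0],[45,60,0]]' --fingers '[40,40,40,40,40,40,40,40,40,40,40,40]' --newtons 25

```text
time: 37.6
ee_pos: [0.5408, -0.0087, 0.2827]
orientation: [[-0.104, 0.995, 0.0], [0.995, 0.104, -0.0], [-0.0, 0.0, -1.0]]
wrist_force: [-0.4, 0.7, 0.1]
finger_gap: 0.0402
gripper_force: 0.0
```

```bash
python3 s.py
python3 - <<'E'
from h import *
f=frame('wrist'); save(f,'w9.png'); look('wrist',['handle_bar','lid_grip','jar_mouth'],f); P=cloud(f)*1000
v=f['depth']>0; Z=P[...,2]
m=v&(Z>48)&(Z<64)&(np.hypot(P[...,0]-595,P[...,1]-50)<75)&(P[...,0]>575)
q=P[m]; print('bar',len(q),cv2.minAreaRect(q[:,:2].astype('float32')),np.percentile(q[:,2],[50,98]))
m=v&(Z>102)&(Z<112)&(np.hypot(P[...,0]-480,P[...,1]-37)<60);q=P[m]
A=np.c_[q[:,:2]-[480,37],np.ones(len(q))];print('lid top',len(q),np.linalg.lstsq(A,q[:,2],rcond=None)[0],cv2.minEnclosingCircle(q[:,:2].astype('float32')))
E
```

```text
[540.8  -8.7 282.7] az 96.0 T [ 0.01 -0.   -0.01] F [-0.4  0.7  0.1] j7 0.18 t 37.6 0.04019820424073064
wrist handle_bar 0.97 [594.  53.  49.] [339. 124.]
wrist lid_grip 0.92 [481.  37. 120.] [222. 133.]
bar 1720 ((589.724853515625, 52.47295379638672), (29.18245506286621, 142.41624450683594), 0.0281476192176342) [54.91978918 57.89967409]
lid top 8356 [-5.07119974e-04  1.14633495e-04  1.06461347e+02] ((478.57684326171875, 39.205291748046875), 50.63448715209961)
```

View pics/w9.png

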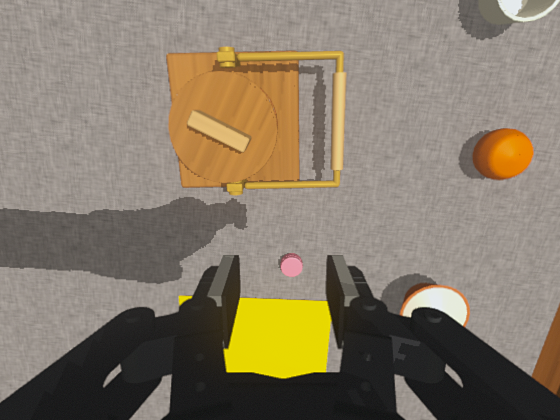

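The lid top is level at 106.5 mm, so its grip is 18.5 mm above the mouth and it is fully down. The handle bar is at pixel (339,122), world about (594.5, 51, 51). Gripping it.

Request:
jog_arm --rot '[[0,0,0],[0,0,0],[0,0,0],[0,0,0],[0,0,0],[0,0,0],[0,0,0],[0,0,0],[0,0,0]]' --delta_pos '[[30,30,20],[54,60,50],[54,60,90],[54,60,130],[54,60,170],[54,60,205],[54,60,230],[54,60,241],[54,60,241]]' --fingers '[40,40,40,40,40,40,40,40,40]'

```text
time: 38.7
ee_pos: [0.5937, 0.052, 0.0405]
orientation: [[-0.108, 0.994, -0.003], [0.994, 0.108, -0.001], [-0.0, -0.003, -1.0]]
wrist_force: [-0.7, -0.2, 0.2]
finger_gap: 0.04
gripper_force: 0.0
```

Request:
jog_arm --rot '[[0,0,0],[0,0,0],[0,0,0],[0,0,0],[0,0,0]]' --delta_pos '[[0,0,0],[0,0,0],[0,0,0],[0,0,0],[0,0,0]]' --fingers '[5,5,5,5,5]' --newtons 25

```text
time: 39.2
ee_pos: [0.5943, 0.0521, 0.0434]
orientation: [[-0.109, 0.994, -0.0], [0.994, 0.109, 0.001], [0.001, -0.0, -1.0]]
wrist_force: [-4.5, -0.0, 6.6]
finger_gap: 0.0126
gripper_force: 24.9
```

```bash
python3 s.py
```

```text
[594.3  52.1  43.4] az 96.3 T [-0.19  1.02  0.16] F [-4.5 -0.   6.6] j7 0.24 t 39.2 0.012619390227123925
```

Request:
jog_arm --rot '[[0,0,0],[0,0,0],[0,0,0],[0,0,0],[0,0,0],[0,0,0],[0,0,0],[0,0,0],[0,0,0],[0,0,0],[0,0,0],[0,0,0]]' --delta_pos '[[0,-1,-15],[0,-4,-30],[0,-9,-44],[0,-15,-57],[0,-23,-69],[0,-33,-81],[0,-45,-91],[0,-58,-100],[0,-71,-106],[0,-85,-111],[0,-100,-114],[0,-114,-115]]' --fingers '[5,5,5,5,5,5,5,5,5,5,5,5]'

```text
time: 40.4
ee_pos: [0.4927, 0.0394, 0.166]
orientation: [[-0.107, 0.994, 0.028], [0.994, 0.107, 0.004], [0.001, 0.028, -1.0]]
wrist_force: [9.1, -3.8, 42.2]
finger_gap: 0.0112
gripper_force: 29.1
```

```bash
python3 s.py
```

```text
[492.7  39.4 166. ] az 96.1 T [-0.84 -2.47  0.02] F [ 9.1 -3.8 42.2] j7 0.13 t 40.4 0.011230774987201821
```

Run:
```python
from h import *
f=frame('side'); im=f['color'][130:290,170:370]; cv2.imwrite('pics/s10.png',cv2.resize(im,None,fx=3.6,fy=3.6,interpolation=2)[:,:,::-1])
look('side',['handle_bar'],f); f=frame('scene'); look('scene',['handle_bar'],f)
```

```text
side handle_bar 0.82 [495.  40. 167.] [260. 191.]
side handle_bar 0.66 [483.  36.  76.] [257. 230.]
side handle_bar 0.6 [374. 278.  53.] [171. 208.]
scene handle_bar 0.76 [370. 276.  56.] [301. 169.]
scene handle_bar 0.63 [487.  39. 162.] [274. 175.]
```

View pics/s10.png

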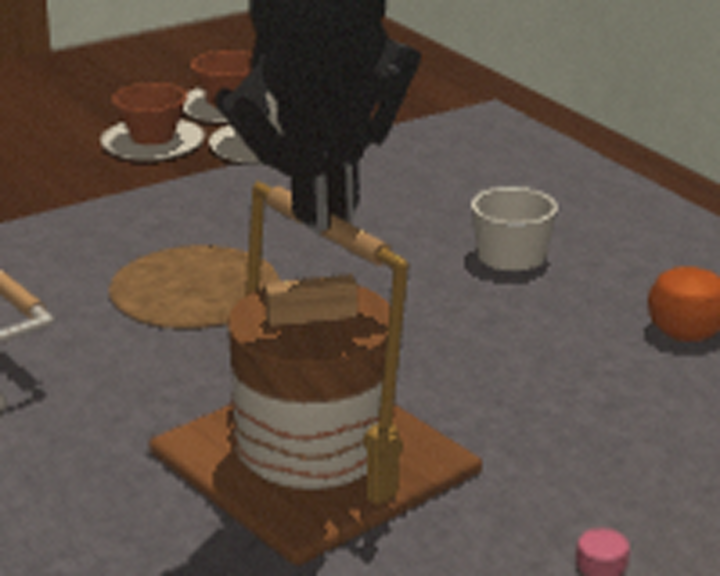

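The handle is almost upright, past 1.3 rad, with the fingertips on the bar at (335,205) in the crop. Opening wide lets the detent snap it home.

Request:
jog_arm --rot '[[0,0,0],[0,0,0],[0,0,0],[0,0,0],[0,0,0],[0,0,0],[0,0,0],[0,0,0],[0,0,0],[0,0,0],[0,0,0],[0,0,0]]' --delta_pos '[[0,-2,-3],[0,-4,-4],[0,-4,-4],[0,-4,-4],[0,-4,-4],[0,-4,-4],[0,-4,-30],[0,-4,-70],[0,-4,-100],[0,-4,-130],[0,-4,-150],[0,-4,-150]]' --fingers '[5,5,85,85,85,85,85,85,85,85,85,85]'

```text
time: 41.8
ee_pos: [0.4785, 0.0395, 0.3092]
orientation: [[-0.109, 0.994, 0.004], [0.994, 0.109, 0.002], [0.001, 0.005, -1.0]]
wrist_force: [-0.3, 0.4, -0.0]
finger_gap: 0.0851
gripper_force: 0.0
```

```bash
python3 s.py
python3 - <<'E'
from h import *
for c in ['scene','side','wrist']:
    f=frame(c); look(c,['handle_bar'],f); P=cloud(f)*1000
    m=(f['depth']>0)&(P[...,2]>155)&(P[...,2]<180)&(np.hypot(P[...,0]-480,P[...,1]-37)<75)
    if c!='wrist' or 1:
        q=P[m]; print(c,len(q),q.mean(0).round(1) if len(q) else '',np.percentile(q[:,2],98) if len(q) else '')
    if c=='side': im=f['color'][130:290,170:370]; cv2.imwrite('pics/s11.png',cv2.resize(im,None,fx=3.6,fy=3.6,interpolation=2)[:,:,::-1])
E
```

```text
[478.5  39.5 309.2] az 96.2 T [-0.01 -0.01  0.02] F [-0.3  0.4 -0. ] j7 0.01 t 41.8 0.0851081687190296
scene handle_bar 0.77 [477.  35. 165.] [270. 173.]
scene handle_bar 0.65 [370. 277.  57.] [301. 169.]
scene 211 [482.8  29.5 168.3] 173.9322963208448
side handle_bar 0.7 [374. 279.  53.] [170. 208.]
side handle_bar 0.59 [487.  37. 167.] [258. 192.]
side 313 [478.7  29.5 167.4] 172.80825902916592
wrist handle_bar 0.93 [483.  38. 165.] [291. 198.]
wrist handle_bar 0.52 [481.  39.  75.] [288. 176.]
wrist 2233 [478.   43.9 169.9] 172.73018452911433
```

View pics/s11.png

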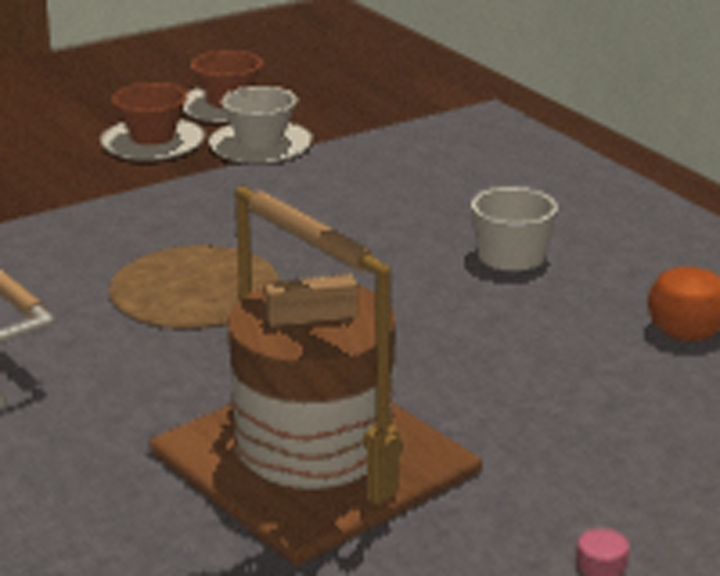

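The handle stands upright over the tight lid, with the bar at 165 mm over the axis and nothing touched by the robot. Handing in.

```bash
python3 -c "
from workcell import arm
print(arm.sign_off())"
```

```text
the job is handed in; nothing more can be done
None
```

All five tea cakes are in the jar, the lid is screwed fully down (grip 18.5 mm above the mouth), the handle is upright and released, and the job was handed in at about 42 s; the cakes stand in one stack that ends about 2 mm below the rim.

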